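# Tilt the coating panel and pin it

## Task

In the coatings lab, the orange test panel sits on a tilt stand that is between positions. Swing it by its black crank handle until the yellow notch of the index sector stands under the brass funnel, then take the red-knobbed locking pin from the white rack and drop it through the funnel, fully home in that notch, so that the panel is locked there; let go of it.

Things in the scene. Friction and masses are not known exactly. Their poses are not given: they have to be found in the camera images.
- cradle (a joint): Tilt of the plate with the orange panel (125 x 146 mm) about the stand's horizontal axle, rad, -1 to 1. 0 = level, crank straight up; + swings the crank top to the stand's +x. Stays where left (1.6 N at the handle). The dark 60 mm radius sector on the axle has V notches, 30 mm wide at the rim, 26 deep, under the funnel at -0.7 (white), 0 (white) and +0.7 (yellow, the one wanted).
- crank_grip (a point): Centre of the black crank handle: a round bar 18 mm thick, 76 mm long, parallel to the axle, 90 mm from it, free all round, at the stand's end away from the funnel. It swings with the cradle and can turn between fingers that pinch it from above. Axes: y along the bar towards the funnel's end, z outward along the crank arm.
- guide_mouth (a point): Centre of the top rim of the fixed upright brass funnel, 191 mm above the table: rim 38 mm wide inside, 44 outside, narrowing to a 17 mm bore; 28 mm high. Axes are the stand's: z up, y along the axle, which passes 91 mm straight below. From here the crank handle's centre is at x = 90 sin(tilt), y = -268, z = 90 cos(tilt) - 91 mm. The stand may be turned on the table.
- red_pin_knob (a point): Centre of the pin's upright red knob (26 mm wide, 36 high). Flange 43 mm wide with its underside 23 mm below here; shaft 14 mm wide, 50 long, round tip 73 mm below. 0.12 kg. Loose in one of 3 holes of a white rack 62 mm high, flange on the rack; lift 55 mm to clear. The blue and green pins are too short. Home: flange on the funnel rim, this point 23 mm above the mouth; off a notch about 20 higher.
Mind the look-alikes: they are no part of the job. Leave any purple look-alike of the part that bears red_pin_knob alone.

How it is judged:
By the outcome, as a careful person would: the job done as asked, in the order asked, and still so for the second after the job is handed in, with the robot touching nothing.
It also fails if it takes over 51 s, if anything falls off the work surface, if the arm or the gripper's body presses on something with over 40 N, if the wrist force passes 120 N, or if a joint passes its speed limit or range.

## Robot

A 7-joint arm with a two-finger parallel gripper is mounted at the origin on the work surface. World frame = base frame: x ahead of the robot, y to its left, z up, the work surface at z = 0. Lengths are in m, angles in rad, forces in N, time in s.
With the tool pointing down it reaches from about 0.375 to 0.925 m from the base axis. Payload 3.1 kg.
Tool frame: the origin (TCP) lies between the finger pads; the fingertips stand 19 mm ahead of it and the grasp point (between the pads) is the TCP; z points along the fingers, y is the line along which they close (so a half turn about z gives the same grasp; the last joint's range is limited). The gripper opens to 85 mm and grips with 20 to 120 N. Pads are 22 mm wide; open, the fingers measure 114 mm over their backs; the gripper's body (76 mm by 85 mm) begins 54 mm behind the grasp point. The pads swing forward as they close: fully open they stand 13 mm farther back than shut.
Start: joints at [1.074, 0.383, 0.044, 1.598, -0.018, 1.161, -0.05], TCP at [0.252, -0.599, 0.25] pointing down, gripper open.
Joint ranges: [-2.61, 2.61], [-0.41, 2.15], [-1.48, 1.57], [0, 2.5], [-1.57, 4.71], [0.05, 1.97], [-2.85, 2.85]. Speed limits (rad/s): [2.79, 2.79, 3.14, 3.14, 3.14, 3.14, 3.14].

## Interface

Orientations are given as a unit quaternion [x, y, z, w].
In Python, from bench import move_ptp, movel, move_j, move_gripper, pause, inverse_kinematics, read_camera, camera_params, MotionError, sign_off, look_for, tip_of, read_time_s, read_qpos, read_joint_vel, read_effort, read_eef_pos, read_tcp_rot, read_ft_force, read_ft_torque, read_finger_gap, read_grasp_force gives the robot as it stands. Calls block until the motion is done:
- move_ptp(position, orientation): joint-space move of the TCP to a pose.
- movel(position, orientation=None, speed=0.15): straight line of the TCP; orientation=None keeps the orientation; speed is the mean speed in m/s.
- move_j(angles): joint-space move.
- move_gripper(opening, effort=None): finger opening in m; effort is the grip in N (None keeps the last); returns when the fingers have stopped.
- pause(seconds).
- inverse_kinematics(position, orientation): joint angles nearest the present ones, or None.
- read_camera(name): name is "side" or "top"; returns the picture (480x640x3 uint8, red, green, blue); there is no depth.
- camera_params(name): a dict with "K" (3x3 intrinsics, pixels), "camera_from_world" (4x4, takes a point from world to camera coordinates). Camera axes: x right, y down, z forward; pixel columns grow to the right and rows downward; lengths in m; the calibration is good to about 2 mm. A picture is of the moment at which its call begins. camera_params takes no time and is no camera call.
A pose or a line that the arm cannot do raises MotionError and nothing moves.
- sign_off(): hands the job in; it is judged then, once.
Trained networks look in the newest picture that a camera, given by its name, has taken for a name from the list of things; names that differ only in an ending like _2 or _b are one class to them, and where a whole thing is asked for, a point or a joint stands for the part that bears it (a point fixed in the world has none). Each returns a list of dicts, best first, with "confidence" (0 to 1); they miss things now and then, are a little off and sometimes report something else, mostly with a low value. They report only what shows in the picture. A call takes as long as a camera call. They do not tell look-alikes from the thing itself.
- look_for(camera, name): "at" ([column, row] in pixels, amid what is visible of it).
- tip_of(camera, name): "at" ([column, row] in pixels: a listed point, or the origin of a listed thing).
Readings, each from a call of its own:
- read_time_s(): time.
- read_qpos(): joint angles.
- read_joint_vel(): joint speeds.
- read_effort(): joint torques, N m.
- read_eef_pos(): TCP position.
- read_tcp_rot(): TCP orientation.
- read_ft_force(): force on the tool from outside, world axes, zero at the start.
- read_ft_torque(): the same for the moment, N m.
- read_finger_gap(): finger opening in m.
- read_grasp_force(): force on a finger pad.
Only numpy, scipy, OpenCV 4.12 (cv2) and the standard library are available. Lean on these libraries where they do the work, as an engineer would, in place of code of your own. Each camera call takes 0.05 s, during which the arm holds its last target. There are 200 camera calls.

## Working session

There is one attempt and no reset: what is moved stays moved. The work goes in short steps, each a Python script; the robot and the scene stay as the last script left them, time stands still between calls to the robot, and variables do not carry over. Pictures are saved under pics/ and viewed, at most 10 in all, crops included, and the job is handed in when it is done.

```bash
ls; mkdir -p pics; python3 - <<'E'
from bench import *
import cv2,numpy as np
ims=[]
for c in ("side","top"):
    im=read_camera(c); cv2.imwrite(f"pics/{c}0.png",im[:,:,::-1]); 
    p=camera_params(c); T=np.array(p["camera_from_world"]); print(c,np.array(p["K"]).round(1).tolist(),(-T[:3,:3].T@T[:3,3]).round(3),T[2,:3].round(2))
    for n in ("crank_grip","guide_mouth","red_pin_knob","cradle"):
        print(n,[(np.round(d["at"]).tolist(),round(d["confidence"],2)) for d in tip_of(c,n)],[(np.round(d["at"]).tolist(),round(d["confidence"],2)) for d in look_for(c,n)] if n!="guide_mouth" else '')
print(read_tcp_rot(),read_time_s(),read_finger_gap())
E
```

```text
pics
side [[533.9, 0.0, 322.5], [0.0, 533.9, 237.1], [0.0, 0.0, 1.0]] [-0.068  0.619  0.905] [ 0.51 -0.5  -0.7 ]
crank_grip [([428.0, 164.0], 0.97)] [([366.0, 216.0], 0.72)]
guide_mouth [([326.0, 204.0], 0.82)] 
red_pin_knob [([240.0, 331.0], 0.69), ([199.0, 363.0], 0.68)] [([245.0, 338.0], 0.81), ([199.0, 370.0], 0.59)]Traceback (most recent call last):
  File "<stdin>", line 8, in <module>
ValueError: it knows: crank_grip, guide_mouth, red_pin_knob
```

```bash
cat > h.py <<'E'
from bench import *
import cv2,numpy as np
def P(c):
    p=camera_params(c); return np.array(p["K"])@np.array(p["camera_from_world"])[:3]
def tri(a,b):  # side px, top px
    X=cv2.triangulatePoints(P("side"),P("top"),np.float64(a).reshape(2,1),np.float64(b).reshape(2,1))[:,0]; X=X[:3]/X[3]
    return X
def proj(c,X):
    x=P(c)@np.append(X,1); return x[:2]/x[2]
def onz(c,px,z):
    M=P(c); A=M[:,[0,1,3]].copy(); A[:,2]+=M[:,2]*z
    s=np.linalg.solve(A,[px[0],px[1],1]); return s[:2]/s[2]
E
python3 - <<'E'
from h import *
for c in ("side","top"):
    im=read_camera(c); cv2.imwrite(f"pics/{c}0.png",im[:,:,::-1]); 
    p=camera_params(c); T=np.array(p["camera_from_world"]); print(c,np.array(p["K"]).round(1).tolist(),(-T[:3,:3].T@T[:3,3]).round(3),T[2,:3].round(2))
    for n in ("crank_grip","guide_mouth","red_pin_knob"):
        print(n,[(np.round(d["at"],1).tolist(),round(d["confidence"],2)) for d in tip_of(c,n)])
print(read_tcp_rot(),read_time_s(),read_finger_gap())
E
```

```text
side [[533.9, 0.0, 322.5], [0.0, 533.9, 237.1], [0.0, 0.0, 1.0]] [-0.068  0.619  0.905] [ 0.51 -0.5  -0.7 ]
crank_grip [([428.2, 162.7], 0.55)]
guide_mouth [([324.8, 203.3], 0.91)]
red_pin_knob [([244.4, 331.7], 0.98), ([197.5, 362.3], 0.89)]
top [[492.4, 0.0, 325.4], [0.0, 492.4, 241.2], [0.0, 0.0, 1.0]] [0.327 0.069 1.091] [ 0.15  0.02 -0.99]
crank_grip [([492.9, 249.0], 0.88)]
guide_mouth [([351.7, 221.5], 0.74)]
red_pin_knob [([170.1, 257.0], 0.87), ([218.4, 255.2], 0.84)]
[9.80179028e-01 1.98113787e-01 1.94010371e-05 3.15760332e-05] 0.7 0.08532218137006338
```

View pics/side0.png

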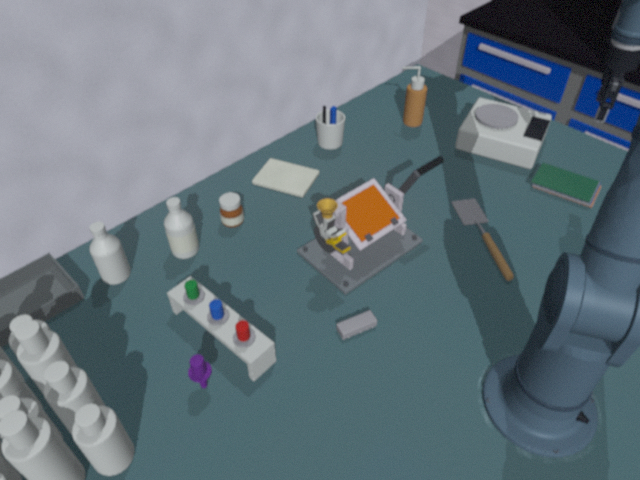

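View pics/top0.png

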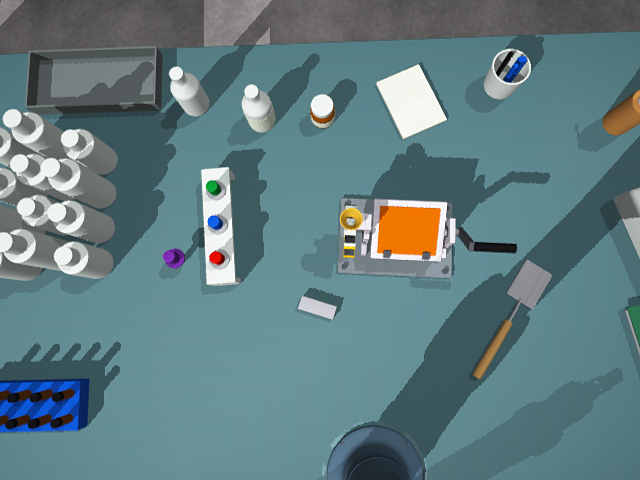

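Side view: the red knob is at (244,332) in the near hole of the white rack. Blue is at (217,310), green at (192,290), and the purple look-alike stands loose at (199,368). The funnel is at (326,204) and the crank bar at (428,163).
In the top view, the red knob is at (218,257), purple at (174,258), the funnel at (350,217) and the crank bar at (493,248).
What could be mistaken for the wanted pin: purple (174,258 top), blue (215,222), green (212,187). I choose red at (218,257).

```bash
python3 - <<'E'
from h import *
s=cv2.imread("pics/side0.png");t=cv2.imread("pics/top0.png")
a=cv2.resize(s[150:390,170:470],(750,600),interpolation=3)
cv2.imwrite("pics/crop1.png",a)
b=cv2.resize(t[160:300,150:350+180],None,fx=2.1,fy=2.1,interpolation=3)
cv2.imwrite("pics/crop2.png",b)
g=tri([428.2,163],[492.9,248.5]);m=tri([325.5,203.6],[351.7,221]);r=tri([244.4,331.7],[218.4,255.2])
for n,X in zip("gmr",(g,m,r)): print(n,X.round(4),proj("side",X).round(1),proj("top",X).round(1))
print(g-m,np.linalg.norm((g-m)[:2]))
# rack holes direction from top at z~.085
print([onz("top",p,.1).round(4) for p in ([213,188],[215,222],[217,258])])
E
```

```text
g [ 0.4431 -0.2175  0.1972] [428.5 163. ] [492.6 248.1]
m [0.5035 0.0391 0.1992] [327.  203.9] [350.5 219.5]
r [0.4571 0.3097 0.0785] [242.8 331.3] [219.5 256.5]
[-0.06037059 -0.25652645 -0.00197053] 0.2635344907841095
[array([0.5985, 0.3194]), array([0.5262, 0.3145]), array([0.4514, 0.3098])]
```

View pics/crop1.png

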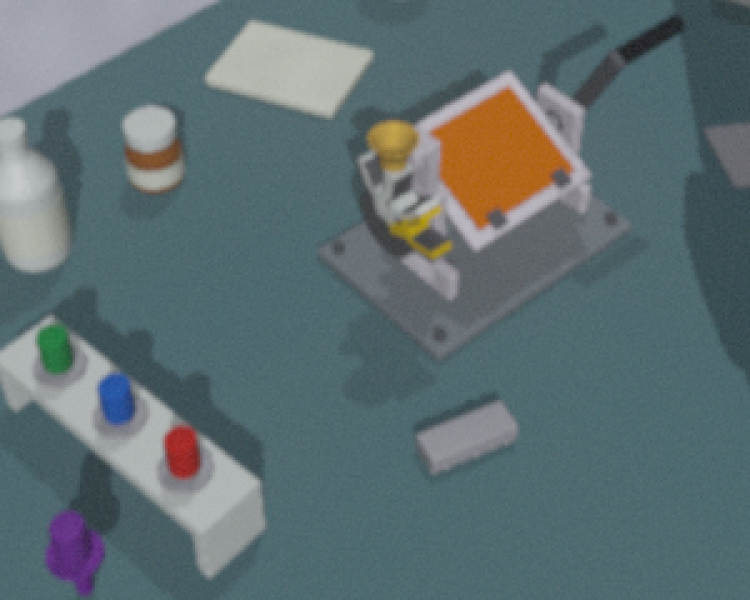

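View pics/crop2.png

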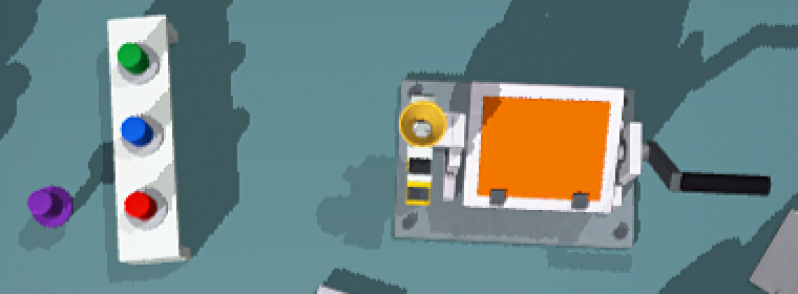

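The crops confirm the red pin: it is in the rack's end hole, and the purple one stands apart on the table. The yellow notch is on the sector's -x side and the crank currently leans to -x. Next I fit the stand pose using the known geometry.

```bash
cat >> h.py <<'E'
from scipy.optimize import least_squares
from scipy.spatial.transform import Rotation as R
def det(c,n,near=None):
    L=tip_of(c,n)
    if near is not None: L=[d for d in L if np.hypot(*(np.array(d["at"])-near))<25]
    return np.array(L[0]["at"]) if L else None
def stand(p):
    x,y,a,t=p; c,s=np.cos(a),np.sin(a)
    m=np.array([x,y,.191]); u,v=.09*np.sin(t),-.268
    return m, m+[c*u-s*v,s*u+c*v,.09*np.cos(t)-.091]
def fit(obs,p0=(.5,.04,0,-.5),fixed=None):
    def f(p):
        q=p if fixed is None else np.r_[fixed,p]
        m,g=stand(q); return np.concatenate([proj(c,m if n=="guide_mouth" else g)-o for c,n,o in obs])
    return least_squares(f,p0 if fixed is None else p0[3:],loss="soft_l1")
def q_down(yaw): # tool z down, tool y along world heading yaw
    y=np.array([np.cos(yaw),np.sin(yaw),0]); z=np.array([0,0,-1.])
    return R.from_matrix(np.c_[np.cross(y,z),y,z]).as_quat()
def best(pos,yaw):
    o=[]
    for k in (0,np.pi):
        q=inverse_kinematics(list(pos),list(q_down(yaw+k)))
        if q is not None: o.append((np.abs(np.array(q)-read_qpos()).max(),yaw+k,np.round(q,2)))
    return sorted(o,key=lambda t:t[0])
E
python3 - <<'E'
from h import *
obs=[];rk={"side":[],"top":[]}
for i in range(3):
    for c in ("side","top"):
        im=read_camera(c)
        for n in ("crank_grip","guide_mouth"):
            d=det(c,n)
            if d is not None: obs.append((c,n,d)); print(c,n,d.round(1))
        d=det(c,"red_pin_knob",np.array([244,332]) if c=="side" else np.array([218,256]))
        if d is not None: rk[c].append(d)
r=fit(obs); print(r.x.round(4),r.cost,stand(r.x)[1].round(4)); print(np.array(r.fun).round(1))
for c in rk: print(c,np.mean(rk[c],0),onz(c,np.mean(rk[c],0),.085).round(4))
for t in (r.x[3],.7):
    g=stand(np.r_[r.x[:3],t])[1]; print([b for b in best(g,r.x[2])])
print(read_time_s())
E
```

```text
side crank_grip [430.5 161.4]
side guide_mouth [326.  205.1]
top crank_grip [496.  246.9]
top guide_mouth [351.  220.5]
side crank_grip [430.  164.2]
side guide_mouth [326.8 205.7]
top crank_grip [495.3 243.8]
top guide_mouth [350.2 219.4]
side crank_grip [431.1 164.5]
side guide_mouth [327.3 202.9]
top crank_grip [493.6 245.8]
top guide_mouth [349.5 222. ]
[ 0.5048  0.0373 -0.1911 -0.0819] 15.969868984924464 [ 0.4466 -0.2244  0.1897]
[-1.8  2.4  1.2  1.1 -1.  -0.2  0.2 -0.8 -1.3 -0.4  0.4  0.5 -0.3  2.9
  1.   0.3 -2.4 -0.7 -0.1  3.3  1.4  0.9  1.7 -2.3]
side [242.         331.23333333] [0.454  0.3131]
top [218.96666667 255.        ] [0.4595 0.3094]
[(np.float64(0.3988000782695962), np.float64(-0.19106267094645524), array([ 0.7 ,  0.19, -0.35,  2.  ,  0.08,  0.97,  0.12])), (np.float64(2.3384978702781067), np.float64(2.9505299826433378), array([-0.74,  0.52,  1.4 ,  2.05, -0.6 ,  1.07, -2.39]))]
[(np.float64(0.422973726756095), np.float64(-0.19106267094645524), array([ 0.65,  0.33, -0.34,  1.87,  0.13,  0.96,  0.06])), (np.float64(2.2139895534085494), np.float64(2.9505299826433378), array([-0.63,  0.79,  1.38,  1.92, -0.84,  1.19, -2.26]))]
1.9
```

Yaw and tilt trade off against each other in that fit, so I'll take the yaw from the base plate edges in the top view.

```bash
python3 - <<'E'
from h import *
C=[onz("top",np.array(p)/2.1+[150,160],.008) for p in ([397,80],[632,88],[636,248],[395,237])]
C2=[onz("side",np.array(p)/2.5+[170,150],.008) for p in ([317,252],[438,357],[632,225])] 
print(np.round(C,4)); print(np.round(C2,4))
e=lambda a,b:np.degrees(np.arctan2(*(a-b)[[0,1]]*[-1,1]))
print(e(C[0],C[1]),e(C[3],C[2]),e(C2[1],C2[2]))
a,b=C2[0]-C2[1],None; print(np.degrees(np.arctan2(a[1],a[0])), [np.degrees(np.arctan2(*(C[i]-C[j])[::-1])) for i,j in((0,3),(1,2))])
# bar ends, top: crop (683,183),(769,186)
A=[onz("top",np.array(p)/2.1+[150,160],.185) for p in ([683,183],[769,186])];print(np.round(A,4),e(A[0],A[1]))
# orange panel edges 
A=[onz("top",np.array(p)/2.1+[150,160],.115) for p in ([481,97],[610,97],[598,202],[475,199])];print(np.round(A,4))
E
```

```text
[[ 0.5913  0.0567]
 [ 0.5748 -0.1935]
 [ 0.4042 -0.1868]
 [ 0.4225  0.0638]]
[[ 0.5908  0.0505]
 [ 0.4237  0.0628]
 [ 0.4043 -0.1858]]
-3.771760418377373 -4.18503604284452 -4.472566166118393
-4.204645116963292 [np.float64(-2.401660983021802), np.float64(-2.265145791069702)]
[[ 0.4475 -0.1897]
 [ 0.4427 -0.2643]] -3.6698899102084614
[[ 0.5459 -0.0224]
 [ 0.5421 -0.146 ]
 [ 0.441  -0.1286]
 [ 0.4471 -0.0126]]
```

```bash
cat >> h.py <<'E'
def observe(k=3,near=None):
    obs=[]
    for i in range(k):
        for c in ("side","top"):
            read_camera(c)
            for n in ("crank_grip","guide_mouth"):
                d=det(c,n)
                if d is not None: obs.append((c,n,d))
    return obs
def fit3(obs,a,t0=-.5):
    f=lambda p:np.concatenate([proj(c,stand((p[0],p[1],a,p[2]))[0 if n=="guide_mouth" else 1])-o for c,n,o in obs])
    return least_squares(f,(.5,.04,t0),loss="soft_l1")
E
python3 - <<'E'
from h import *
o=observe(2)
for a in (-.05,-.065,-.08):
    r=fit3(o,a); x,y,t=r.x; print(a,r.x.round(4),round(r.cost,1),stand((x,y,a,t))[1].round(4),r.fun.reshape(-1,2).round(1).tolist())
E
```

```text
-0.05 [ 0.5056  0.0354 -0.4914] 10.6 [ 0.4498 -0.2302  0.1793] [[-1.0, 2.2], [1.6, 0.4], [0.6, -0.6], [-0.9, -0.6], [0.6, 2.7], [1.0, 0.6], [4.2, -0.5], [-1.2, -0.6]]
-0.065 [ 0.5057  0.0354 -0.4468] 9.6 [ 0.4495 -0.2295  0.1812] [[-1.0, 1.7], [1.6, 0.4], [0.6, -0.5], [-0.9, -0.7], [0.6, 2.2], [1.0, 0.6], [4.2, -0.4], [-1.2, -0.7]]
-0.08 [ 0.5058  0.0355 -0.4031] 8.8 [ 0.4492 -0.2289  0.1828] [[-0.9, 1.3], [1.5, 0.4], [0.5, -0.5], [-1.0, -0.7], [0.7, 1.8], [0.9, 0.6], [4.1, -0.4], [-1.3, -0.7]]
```

```bash
python3 - <<'E'
from h import *
a=-.065; p=np.array([.5053,.0360,a,-.45]); Q=list(q_down(a))
g=stand(p)[1]; print(g)
move_ptp(list(g+[0,0,.09]),Q)
move_gripper(.06,30)
movel(list(g),Q,.12); print(read_time_s(),read_ft_force())
move_gripper(.0,30); print(read_finger_gap(),read_grasp_force(),read_eef_pos(),read_ft_force())
read_camera("top"); 
for c in ("side","top"):
    cv2.imwrite(f"pics/{c}1.png",read_camera(c)[:,:,::-1])
print(read_time_s())
E
python3 -c "
import cv2,numpy as np
s=cv2.imread('pics/side1.png')[110:310,270:490];t=cv2.imread('pics/top1.png')[160:300,320:540]
f=lambda i:cv2.resize(i,(400,int(400*i.shape[0]/i.shape[1])),interpolation=3)
A,B=f(s),f(t);H=max(A.shape[0],B.shape[0]);o=np.zeros((H,800,3),np.uint8);o[:A.shape[0],:400]=A;o[:B.shape[0],400:]=B
cv2.imwrite('pics/c3.png',o)"
```

```text
[ 0.44882803 -0.22889129  0.18104024]
5.325 [ 0.35554454 -1.37741594  1.10285951]
0.017136011183878558 29.205901622772217 [ 0.44869825 -0.22910563  0.18171692] [-1.50562063  0.27247451  4.85005359]
5.925
```

View pics/c3.png

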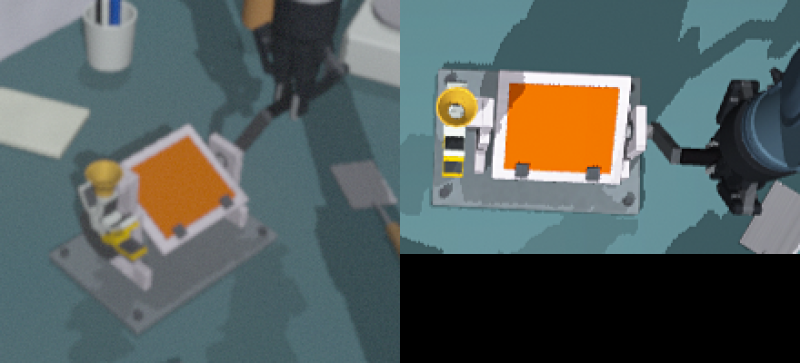

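The fingers hold the bar (gap 17 mm, top view about (700,160) in the crop). Next I swing it along the arc to +0.7.

```bash
python3 - <<'E'
from h import *
a=-.065; m=[.5053,.0360,a]; Q=list(q_down(a))
for t in np.linspace(-.45,.7,8)[1:]:
    movel(list(stand((*m,t))[1]),Q,.12); print(round(t,2),np.round(read_ft_force(),1),round(read_finger_gap(),4))
pause(.2); print(read_eef_pos(),read_ft_force(),read_time_s())
for c in ("side","top"):
    cv2.imwrite(f"pics/{c}2.png",read_camera(c)[:,:,::-1])
E
python3 -c "
import cv2,numpy as np
s=cv2.imread('pics/side2.png')[160:300,270:430];t=cv2.imread('pics/top2.png')[180:300,320:480]
f=lambda i:cv2.resize(i,(400,int(400*i.shape[0]/i.shape[1])),interpolation=3)
A,B=f(s),f(t);H=max(A.shape[0],B.shape[0]);o=np.zeros((H,800,3),np.uint8);o[:A.shape[0],:400]=A;o[:B.shape[0],400:]=B
cv2.imwrite('pics/c4.png',o)"
```

```text
-0.29 [-5.7  1.   8.6] 0.017
-0.12 [-3.8  0.5  7.1] 0.0168
0.04 [-2.5 -0.8  5.7] 0.0169
0.21 [-1.8 -1.   2.1] 0.0168
0.37 [-2.7 -2.8 -1.6] 0.0171
0.54 [-2.6 -3.6 -1.4] 0.0166
0.7 [-2.  -4.6 -0.4] 0.0173
[ 0.54546908 -0.23603197  0.16907602] [-1.60712209 -4.38486127 -1.09169865] 8.05
```

View pics/c4.png

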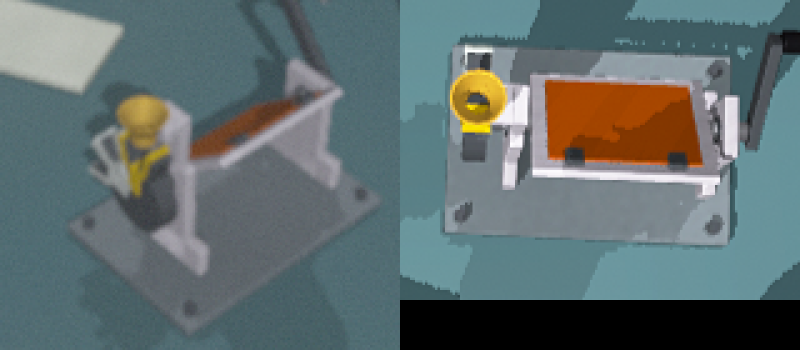

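The yellow V is under the funnel, at about (150,160) in the side crop against the funnel at (143,115). I'll overlay the expected V outline to measure the residual error.

```bash
python3 - <<'E'
from h import *
m=np.array([.5053,.0360,.191]);a=-.065;ex=np.array([np.cos(a),np.sin(a),0]);ey=np.array([-np.sin(a),np.cos(a),0])
out=[]
for c,(r0,r1,c0,c1) in (("side",(180,260,300,380)),("top",(190,250,325,405))):
    im=cv2.imread(f"pics/{c}2.png"); hs=cv2.cvtColor(im,cv2.COLOR_BGR2HSV)
    k=5; big=cv2.resize(im[r0:r1,c0:c1],None,fx=k,fy=k,interpolation=cv2.INTER_NEAREST)
    def L(pts,col):
        q=np.array([(proj(c,p)+.5-[c0,r0])*k for p in pts]); cv2.polylines(big,[q.round().astype(int)],False,col,1)
    for yo in (.006,-.006):
        V=[m+ex*x+ey*yo+np.array([0,0,z-.091]) for x,z in ((-.015,.058),(0,.034),(.015,.058))]; L(V,(255,0,255))
    for rr,z in ((.022,0),(.019,0)):
        L([m+ex*rr*np.cos(u)+ey*rr*np.sin(u)+[0,0,z] for u in np.linspace(0,6.3,40)],(0,255,0))
    out.append(big)
H=max(o.shape[0] for o in out); o=np.hstack([np.pad(b,((0,H-b.shape[0]),(0,0),(0,0))) for b in out]); print(o.shape); cv2.imwrite("pics/c5.png",o)
E
```

```text
(400, 800, 3)
```

View pics/c5.png

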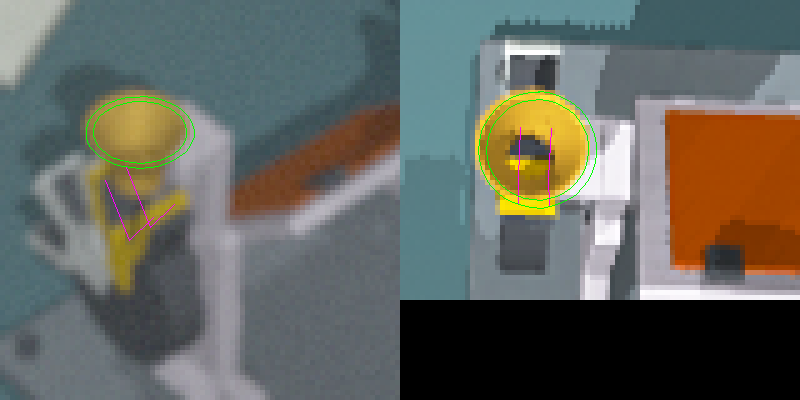

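The funnel overlay matches to about 1 px, so the mouth is 1–2 mm further +y and +x, and the yellow V straddles the bore axis. I'll release the crank and fetch the red pin.

```bash
python3 - <<'E'
from h import *
move_gripper(.05); 
p=np.array(read_eef_pos()); movel(list(p+[0,0,.12]),None,.25)
k=np.array([.4570,.3113,.089])
b=best(k+[0,0,.1],np.pi/2+.065); print(b)
yaw=b[0][1]
move_ptp(list(k+[0,0,.12]),list(q_down(yaw)))
o=observe(2)
for a in (-.05,-.065,-.08): r=fit3(o,a,.7); print(a,r.x.round(4),round(r.cost,1))
print([(n,c,d.round(1)) for c,n,d in o])
for c,e in (("side",(244,332)),("top",(218,256))):
    read_camera(c); d=det(c,"red_pin_knob",np.array(e)); print(c,d)
movel(list(k),None,.12); print(read_ft_force(),read_time_s())
move_gripper(0,40); print(read_finger_gap(),read_grasp_force(),read_ft_force(),read_eef_pos(),yaw)
E
```

```text
[(np.float64(0.6990023503926891), 1.6357963267948965, array([ 0.19,  0.48, -1.06,  1.85,  0.47,  1.09,  0.59])), (np.float64(2.559447099392269), 4.777388980384689, array([-0.12,  0.34, -0.65,  1.86,  0.24,  1.02, -2.37]))]
-0.05 [0.5041 0.0348 0.6397] 10.1
-0.065 [0.5046 0.0346 0.6964] 11.0
-0.08 [0.5049 0.0344 0.7601] 12.6
[('crank_grip', 'side', array([397.1, 150. ])), ('guide_mouth', 'side', array([328.8, 204.7])), ('crank_grip', 'top', array([492.6, 200.1])), ('guide_mouth', 'top', array([353.5, 219.2])), ('crank_grip', 'side', array([395.7, 147.4])), ('guide_mouth', 'side', array([328.2, 205.2])), ('crank_grip', 'top', array([490.9, 196.9])), ('guide_mouth', 'top', array([352.9, 221.6]))]
side None
top None
[0.47739707 0.07958202 0.39582511] 13.1583
0.02474465935329727 39.31080937385559 [0.11045131 0.16534127 4.29346381] [0.45772416 0.31221351 0.09015066] 1.6357963267948965
```

```bash
python3 - <<'E'
from h import *
p=np.array(read_eef_pos()); movel([p[0],p[1],.30],None,.25)
m=np.array([.5058,.0375,.191]); 
yaw=1.6358; b=[x for x in best([*m[:2],.30],yaw)]; print(b)
move_ptp([*m[:2],.30],list(q_down(b[0][1]))); pause(.3)
e=np.array(read_eef_pos()); print(e,read_finger_gap(),read_ft_force(),b[0][1])
D={c:[] for c in("side","top")}
for i in range(2):
  for c in D:
    im=read_camera(c)
    D[c]+= [np.array(d["at"]) for d in tip_of(c,"red_pin_knob") if np.hypot(*(np.array(d["at"])-proj(c,e-[0,0,.005])))<25]
    hs=cv2.cvtColor(im,cv2.COLOR_RGB2HSV); 
    cv2.imwrite(f"pics/{c}3.png",im[:,:,::-1])
for c in D: print(c,np.round(D[c],1).tolist(),"exp",proj(c,e-[0,0,.005]).round(1))
s,t=cv2.imread("pics/side3.png"),cv2.imread("pics/top3.png")
f=lambda i,c:cv2.resize(i[(y0:=int(c[1])-60+30):y0+120,int(c[0])-65:int(c[0])+65],(400,369),interpolation=3)
cv2.imwrite("pics/c6.png",np.hstack([f(s,proj("side",e)),f(t,proj("top",e)-[0,20])]))
print(read_time_s())
E
```

```text
[(np.float64(0.6642617954619602), 1.6358, array([ 0.92,  0.23, -1.19,  1.84,  0.23,  1.23,  1.3 ])), (np.float64(2.4216315488792963), 4.777392653589793, array([ 0.45,  0.11, -0.64,  1.85,  0.07,  1.2 , -1.72]))]
[0.50574727 0.03894357 0.30012595] 0.025119952806334715 [ 0.42200295  1.00665193 -1.55773183] 1.6358
side [[325.0, 165.7], [326.4, 165.9]] exp [326.3 164.9]
top [[354.4, 209.6], [354.6, 204.8]] exp [352.1 206.8]
16.275
```

View pics/c6.png

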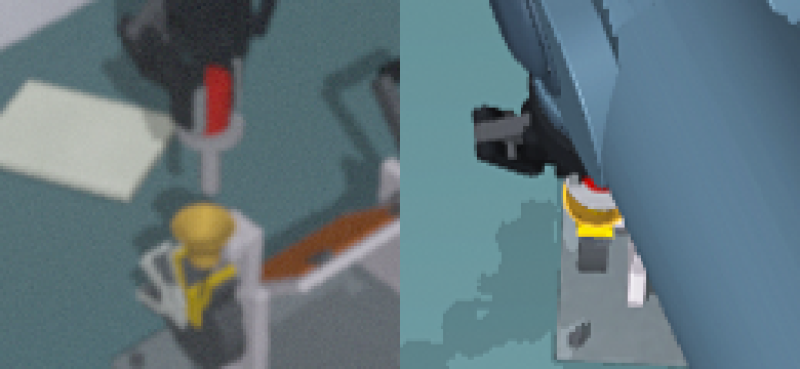

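The red pin is held upright above the funnel. In the side crop its tip is at (210,190) and the rim centre at (203,222). I'll turn that small sideways offset into millimetres, then descend while watching the force.

```bash
python3 - <<'E'
from h import *
e=np.array([.5057,.0389,.300]); o=proj("side",e).astype(int)-[65,30]
s=lambda q:np.array(q)/[400/130,369/120]+o
print("tip seen",s([210,192]),"model",proj("side",e-[0,0,.077]),"flange seen",s([210,127]),"model",proj("side",e-[0,0,.027]))
print("rim seen",s([203,222]),"model",proj("side",[.5058,.0375,.191]))
print("px/m",(proj("side",e+[.01,0,0])-proj("side",e)),(proj("side",e+[0,.01,0])-proj("side",e)))
t=proj("top",e); o2=(t-[0,20]).astype(int)-[65,30]
print("top rim model",[proj("top",np.array([.5058,.0375,.191])+d).round(1) for d in ([-.022,0,0],[0,.022,0])],"seen bottom/left",np.array([592,222])-[400,0], (np.array([192,222])/3.077+o2),(np.array([165,195])/3.077+o2))
E
```

```text
tip seen [329.25       194.43902439] model [326.31119919 194.23632156] flange seen [329.25       173.30081301] model [326.35690205 174.18684244]
rim seen [326.975      204.19512195] model [326.73467978 206.04129562]
px/m [-3.74827128 -2.23837879] [-3.75708267  2.27470132]
top rim model [array([351.5, 230.8]), array([339.3, 219.5])] seen bottom/left [192 222] [349.39844004 228.1481963 ] [340.62365941 219.37341566]
```

```bash
python3 - <<'E'
from h import *
m=np.array([.5065,.0375,.191]); e=np.array([.5057,.0389,.300]); out=[]
circ=lambda C,r:[C+[r*np.cos(u),r*np.sin(u),0] for u in np.linspace(0,2*np.pi,50)]
for c in ("side","top"):
    im=cv2.imread(f"pics/{c}3.png"); w=proj(c,m+[0,0,.05])
    c0,r0=int(w[0])-28,int(w[1])-(38 if c=="side" else 30); k=7
    big=cv2.resize(im[r0:r0+70,c0:c0+57],None,fx=k,fy=k,interpolation=cv2.INTER_NEAREST)
    def L(pts,col): cv2.polylines(big,[np.array([(proj(c,p)+.5-[c0,r0])*k for p in pts]).round().astype(int)],False,col,1)
    L(circ(m,.022),(0,255,0)); L(circ(e-[0,0,.028],.0215),(255,0,255))
    for d in (-.007,.007):
        v=np.array([d*.707,-d*.707,0])*1.0 if c=="top" else np.array([d*.707,d*.707,0])
        L([e-[0,0,.03]+v,e-[0,0,.071]+v],(255,0,255))
    out.append(big)
cv2.imwrite("pics/c7.png",np.hstack(out)); print(np.hstack(out).shape)
E
```

```text
(490, 798, 3)
```

View pics/c7.png

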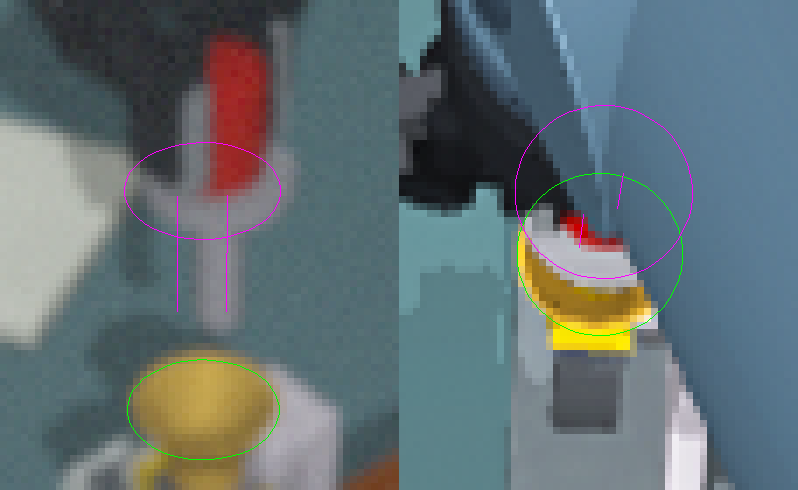

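Side: the flange centre is at (218,185) against the model's (202,190). Top: the flange edge is about 2 px low and the rim about 1.4 px high. So the pin sits about 6 mm toward -x of the funnel axis; I'll shift +x and go down in steps, correcting from the side force.

```bash
cat >> h.py <<'E'
def lower(x,y,z,zend,step=.004,fmax=12,gain=.0004):
    f0=np.array(read_ft_force())
    while z>zend+1e-6:
        z=max(z-step,zend); movel([x,y,z],None,.06)
        f=np.array(read_ft_force())-f0; e=read_eef_pos()
        print(round(z,4),f.round(1),np.round(e,4),round(read_time_s(),1))
        if abs(f[2])>fmax: break
        if np.hypot(f[0],f[1])>2: x+=gain*np.clip(f[0],-5,5); y+=gain*np.clip(f[1],-5,5)
    return x,y,z
E
python3 - <<'E'
from h import *
x,y=.5057+.006,.0375-.0015
movel([x,y,.275],None,.1); pause(.2)
print(read_eef_pos(),read_ft_force())
lower(x,y,.271,.235)
E
```

```text
[0.51205145 0.03626243 0.27562498] [-0.079325   -0.02242201 -1.79726023]
0.267 [-0.   0.2  0.5] [0.5112 0.0358 0.2664] 17.2
0.263 [ 0.4 -0.3  0.3] [0.5115 0.036  0.2627] 17.4
0.259 [ 0.1 -0.5  0. ] [0.5115 0.0359 0.2587] 17.7
0.255 [0.2 0.6 0.5] [0.5114 0.0359 0.2546] 17.9
0.251 [-0.6  0.2 -0. ] [0.5114 0.0359 0.2506] 18.2
0.247 [0.2 0.6 0.5] [0.5114 0.0359 0.2466] 18.4
0.243 [ 0.4  1.2 -0.1] [0.5114 0.0362 0.2426] 18.7
0.239 [-0.3  1.8 -1.1] [0.5114 0.0362 0.2386] 18.9
0.235 [-0.9  2.8 -0.7] [0.5114 0.0362 0.2345] 19.2
```

```bash
python3 - <<'E'
from h import *
x,y,z=lower(.5114,.0365,.235,.2195,.003,14)
pause(.2); print(read_eef_pos(),read_ft_force(),read_finger_gap())
E
```

```text
0.232 [ 0.3 -2.1  0.3] [0.5113 0.0363 0.2317] 19.4
0.229 [-0.  -0.9 -0.4] [0.5113 0.0361 0.2288] 19.7
0.226 [-0.6 -0.1  0.6] [0.5113 0.0361 0.2257] 19.9
0.223 [0.2 0.6 0.4] [0.5113 0.036  0.2227] 20.2
0.22 [-0.9  1.1  1.4] [0.5114 0.0361 0.2197] 20.4
0.2195 [-0.6  2.   2.6] [0.5114 0.0361 0.2196] 20.7
[0.51145675 0.03606317 0.2195837 ] [-2.55598834  3.79074499  0.90521336] 0.025171165162857122
```

```bash
python3 - <<'E'
from h import *
x,y,z=lower(.5114,.036,.2195,.2165,.001,8)
pause(.2); print(read_eef_pos(),read_ft_force())
move_gripper(.05); pause(.2); print(read_eef_pos(),read_ft_force())
movel([x,y,.30],None,.2); move_gripper(0,20)
# closed fingers: press gently on knob top (expected z .232); closed tip 19 mm ahead
movel([x,y,.27],None,.15)
f0=np.array(read_ft_force())
for z in np.arange(.262,.2449,-.002):
    movel([x,y,z],None,.05); f=np.array(read_ft_force())-f0
    if f[2]>3: print("contact",round(z,4),f.round(1))
    if f[2]>10: break
print("tip z",read_eef_pos()[2]-.019,f.round(1),read_time_s())
movel([x,y,.33],None,.2)
E
```

```text
0.2185 [-1.3 -0.3  3.6] [0.5115 0.0361 0.2192] 21.1
0.2175 [-3.5 -0.   9.2] [0.5115 0.0362 0.2191] 21.4
[0.5115714  0.03617327 0.21916647] [-6.47354061  3.60747727  9.87027782]
[0.5114506  0.03560175 0.21735124] [ 0.75080801 -0.34094745  0.69100116]
contact 0.25 [-0.7 -1.7  5.6]
contact 0.248 [-5.1 -2.4 15.6]
tip z 0.23204436865042047 [-5.1 -2.4 15.6] 25.6417
```

With the fingers pressing on it, the knob top reads 0.232 m. That matches home (0.191 + 0.023 + 0.018). I'll move clear and look once more.

```bash
python3 - <<'E'
from h import *
move_ptp([.42,-.35,.35],list(q_down(0)))
out=[]
for c in ("side","top"):
    im=read_camera(c); L=tip_of(c,"red_pin_knob"); print(c,[(np.round(d["at"],1).tolist(),round(d["confidence"],2)) for d in L],"exp",proj(c,[.508,.0365,.214]).round(1))
    w=proj(c,[.508,.0365,.19]).astype(int); out.append(cv2.resize(im[w[1]-45:w[1]+75,w[0]-50:w[0]+80,::-1],(400,369),interpolation=3))
cv2.imwrite("pics/c8.png",np.hstack(out)); print(read_time_s(),read_ft_force())
E
```

```text
side [([326.1, 194.6], 0.79)] exp [326.3 196.6]
top [([355.9, 218.2], 0.81), ([169.9, 257.8], 0.55)] exp [352.  215.4]
27.875 [ 0.93704911 -0.00975877 -0.07622991]
```

View pics/c8.png

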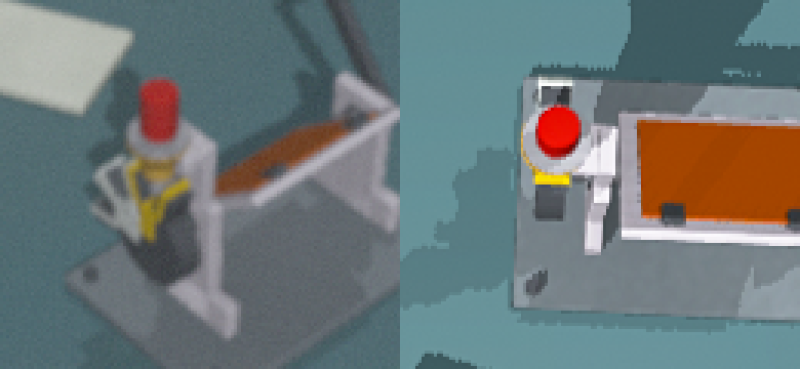

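The red pin stands upright with its flange on the funnel rim (side crop (157,130)), the yellow notch is beneath it, and the arm is clear.

```bash
python3 -c "
from bench import *
print(sign_off())"
```

```text
the job is handed in; nothing more can be done
None
```

The panel is swung to the yellow notch and the red pin is released fully home through the funnel (knob top measured at 0.232 m, as expected); the job was handed in after about 28 s, and no verdict was shown.

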